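# Clip a swab tube into the sampling carrier

## Task

Take the red-capped glass swab tube out of the white rest and press it down into the free pair of spring clips on the sampling carrier, its foot towards the blue toe pocket but still clear of the hood, until both clips have snapped round it and it lies fully home along its whole length. Then slide it along in the clips, foot first under the hood, until you feel its foot bear gently on the toe plate, and let it go there. It is glass, so press firmly but never force it, and leave the other two tubes and the mug where they are.

Things in the scene. Friction and masses are not known exactly. Their poses are not given: they have to be found in the camera images.
- carrier: Flat aluminium sampling carrier, deck 190 x 150 x 4 mm, fixed. Origin on the counter under the middle of its four clips; x along the tubes, from the blue toe pockets (-x) to the black bow handle (lies flat at x = 95 to 140 mm); z up. Stations at y = +35 mm (free) and -35 mm (holds the yellow-capped tube). Steel bars 16 mm wide, 24 mm high cross it at x = -40 and +40; between them only the 4 mm deck.
- seat (a point): On the axis of a fully seated tube in the free station, midway between its clips, 36 mm above the counter; axes as the carrier's. With the foot on the toe plate the tube's middle is at x = -0.5 mm here. Press the tube in with its middle at x = 12 to 22 mm (clear of the hood), then slide it to -x. Held by both clips and not pressed down it slides with about 1 to 8 N.
- clip_foot (a point): Seated tube axis at the free station's clip near the toe pocket (x = -40 mm from seat). Clip: 12 mm wide, two sprung fingers whose flared lips reach 15 mm above this point and stand about 19 mm apart at the top; two rubber rails underneath. A tube laid on the lips lies about 14 mm above its seat.
- clip_cap (a point): The same for the clip near the cap (x = +40 mm from seat). Each clip takes about 4 to 9 N to press through, most of it in the first 5 mm; lower down friction holds the tube where it is left, so press on until it lands hard on the rails: 15 to 18 N on the tube in all seats it; over 22 N endangers the glass.
- hood (a point): Middle of the underside of the blue hood over the free station's toe pocket, 11.7 mm above the seated tube axis. Hood and side cheeks are 30 mm wide and span x = -76 to -66 mm from seat; top of the hood 14.3 mm above the tube axis.
- toe: White plastic toe plate closing the end of the free station's pocket, 3 mm thick, 30 mm wide, 4 to 50 mm above the counter. Origin: middle of the face that the tube's foot meets, 27 mm above the counter; axes as the carrier's. The foot should bear on it with a few newtons (2 to 6), felt as a rise above the sliding force.
- rest: White plastic tube rest, base 120 x 130 x 4 mm, fixed. Origin: centre of its underside; x along the tubes it holds, caps to +x. Notched bars at x = -40 and +40 mm, 12 mm wide, up to 28 mm high, carry two tubes at y = +35 and -35 mm, axes 32 mm above the counter; between the bars only the 4 mm base lies below the tubes.
- red_mid (a point): Red-capped swab tube to be clipped (loose, about 30 g): glass, 16 mm diameter, 150 mm long, round foot, white paper label. Point on its axis, 75 mm from the tip of the foot; x axis along the tube from foot to cap. Cap 19 mm in diameter, from x = 57 to 79 mm. It lies in either place of the rest, the blue one in the other.
- red_foot (a point): Tip of the round foot of the red-capped tube, on its axis.
- red_neck (a point): Point on the axis of the red-capped tube, 55 mm from its middle, just below the cap.
- tube_red: The red-capped tube as a body; same point and axes as point red_mid.
- blue_mid (a point): Middle of the blue-capped tube in the rest (same kind; leave it there).
- yellow_mid (a point): Middle of the yellow-capped tube already clipped into the carrier's other station (same kind; leave it there).
- mug: Glass mug, 72 mm in diameter, 85 mm high, handle at its +y side. Origin: centre of its underside (leave it there).
Things that resemble listed ones, but are neither listed nor needed, are in the scene too. Leave any orange or pink look-alike of the tube_red alone.

How it is judged:
By the outcome, as a careful person would: the job done as asked, in the order asked, and still so for the second after the job is handed in, with the robot touching nothing.
It also fails if it takes over 61 s, if anything falls off the work surface, if the arm or the gripper's body presses on something with over 40 N, if the wrist force passes 120 N, or if a joint passes its speed limit or range.

## Robot

A 6-joint arm with a two-finger parallel gripper is mounted at the origin on the work surface. World frame = base frame: x ahead of the robot, y to its left, z up, the work surface at z = 0. Lengths are in m, angles in degrees, forces in N, time in s.
With the tool pointing down it reaches from about 0.375 to 0.9 m from the base axis. Payload 3.1 kg.
Tool frame: the origin (TCP) lies at the very end of the fingers, on their centre line; the grasp point (between the pads) lies 19 mm behind it; z points along the fingers, y is the line along which they close (so a half turn about z gives the same grasp; the last joint's range is limited). The gripper opens to 87 mm and grips with 3 to 60 N. Pads are 19 mm wide; open, the fingers measure 117 mm over their backs; the gripper's body (75 mm by 190 mm) begins 51 mm behind the grasp point.
Start: joints at [66.492, 30.224, 82.088, -0, 67.689, -10.227], TCP at [0.144, 0.608, 0.223] pointing down, gripper open.
Joint ranges: [-176.69, 176.69], [-43.24, 126.21], [12.49, 139.97], [-82, 262], [0, 151.66], [-163.58, 163.58]. Speed limits (degrees/s): [159.86, 159.86, 180, 180, 180, 180].

## Interface

Orientations are given as a 3x3 rotation matrix whose columns are the frame's x, y, z axes.
In Python, from rig import bot, imaging gives the robot as it stands.
- The arm moves only by the tool drive_tool, never from a script. Its argument "deltas" is text: rows parted by semicolons, each of 5 numbers parted by spaces: the finger opening in mm, from 0 to 87, then the shift along the world's x, y, z in mm, then the turn about the world's z in rad. In form: jaw dx dy dz twist; .... A call has 1 to 12 rows; each row is the pose to reach, as a shift and turn from the pose commanded when the call began; what a row does not reach only later rows make up. A row lasts 1/10 s, in which the tool goes at most 50 mm and 8.59 degrees, less where a joint would pass 70% of its speed; a pose out of reach is approached as far as the arm can. A call with a gripper value outside its range is refused whole. The fingers move at their own pace and stop on an object; the grip force is fixed at half the most. Time passes only in rows, so rows that repeat a pose let the fingers close. It gives the time, the measured TCP pose, the force, the opening and the grip force at its end, in the units of the state.
- bot.read_state(): the state, without advancing time (a new reading comes with each control period).
- imaging.capture(name): name is "scene" or "top" or "wrist"; returns the picture (384x512x3 uint8, red, green, blue); there is no depth.
- imaging.camera_model(name): a dict with "fx", "fy", "cx", "cy" (pixels), "T" (4x4, takes a point from camera to world coordinates). Camera axes: x right, y down, z forward; pixel columns grow to the right and rows downward; lengths in m; the calibration is good to about 2 mm. A picture is of the moment at which its call begins: read the wrist's pose just before it. camera_model takes no time and is no camera call; for the wrist camera it gives the pose at the moment of the call.
- bot.hand_in(): hands the job in; it is judged then, once.
The state is a dict: "time_s": time; "joint_positions": joint angles; "qvel": joint speeds; "tau": joint torques, N m; "position": TCP position; "tcp_rot": TCP orientation; "force": force on the tool from outside, world axes, zero at the start; "moment": the same for the moment, N m; "opening": opening from 0.0 (shut) to 1.0 (fully open); "grasp_force": force on a finger pad.
Only numpy, scipy, OpenCV 4.12 (cv2) and the standard library are available. Lean on these libraries where they do the work, as an engineer would, in place of code of your own. Each camera call takes 0.05 s, during which the arm holds its last target. There are 200 camera calls.

## Working session

There is one attempt and no reset: what is moved stays moved. The work goes in short steps, Python scripts to look and compute and a tool call to move; the robot and the scene stay as the last step left them, time stands still between calls to the robot, and variables do not carry over. Pictures are saved under pics/ and viewed, at most 10 in all, crops included, and the job is handed in when it is done.

Besides the shell and the picture viewer there is one more tool, called after "Emit:" as name(argument=value, ...) on one line, values as JSON. drive_tool: Moves the arm, as the interface text tells. Its arguments: {"type":"object","properties":{"deltas":{"type":"string"}},"required":["deltas"]}

```bash
mkdir -p pics
python3 - <<'E'
from rig import bot, imaging
import cv2,numpy as np
for n in("top","scene"):
    im=imaging.capture(n); cv2.imwrite(f"pics/{n}0.png",cv2.resize(im[:,:,::-1],None,fx=1.5,fy=1.5,interpolation=cv2.INTER_CUBIC))
    cv2.imwrite(f"pics/{n}_raw.png",im[:,:,::-1])
    m=imaging.camera_model(n); print(n,{k:np.round(v,4).tolist() for k,v in m.items()})
s=bot.read_state();print(s["time_s"],s["position"],np.round(s["tcp_rot"],3).tolist(),s["force"],s["opening"])
E
```

```text
top {'fx': 349.651, 'fy': 349.651, 'cx': 261.2254, 'cy': 188.0214, 'T': [[0.0275, -0.981, 0.1923, 0.4215], [-0.9996, -0.0254, 0.0133, -0.0674], [-0.0082, -0.1926, -0.9812, 0.8599], [0.0, 0.0, 0.0, 1.0]]}
scene {'fx': 426.132, 'fy': 426.132, 'cx': 261.0766, 'cy': 188.8765, 'T': [[-0.7741, 0.4507, -0.4445, 1.0044], [0.633, 0.5522, -0.5425, 0.4187], [0.0009, -0.7013, -0.7128, 0.7248], [0.0, 0.0, 0.0, 1.0]]}
0.1 [0.14330213 0.60767649 0.22166652] [[-0.973, 0.23, -0.001], [0.23, 0.973, -0.002], [0.0, -0.002, -1.0]] [ 0.15859431 -0.3514872   1.32242265] 0.9992410337715703
```

View pics/top0.png

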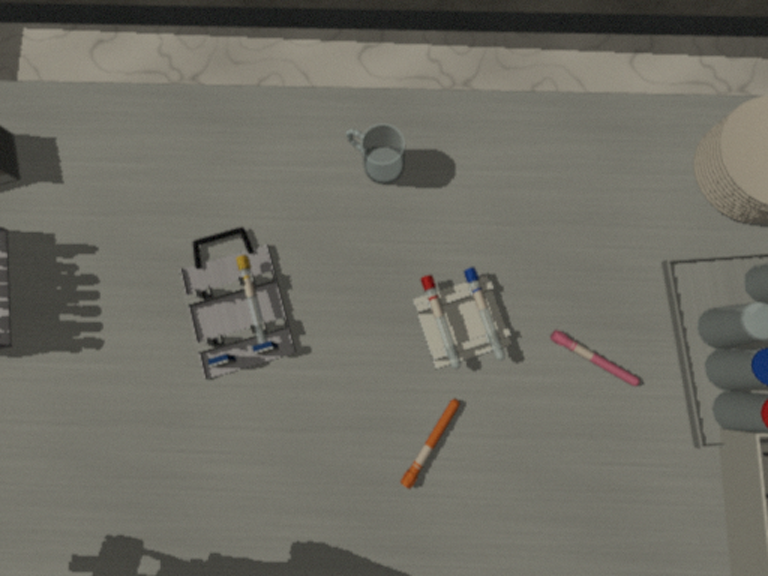

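View pics/scene0.png

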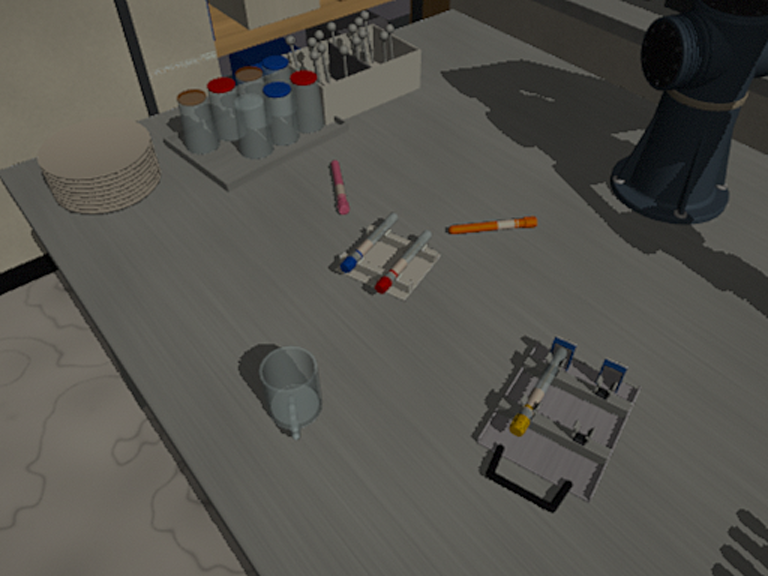

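Candidates in the top view at 1.5x are the red-capped tube in the rest (441,320), the orange look-alike (431,443), the pink one (596,358), the blue tube (485,313), the yellow tube (252,300) and the red vial caps (765,410). I choose the red-capped tube in the rest; its cap is at (428,283) and its foot at (455,365). The free carrier station is the left one, at about (213,325). I'll check both in close crops.

Run:
```python
import cv2,numpy as np
im=cv2.imread("pics/top_raw.png")
f=lambda x,y,w,h:cv2.resize(im[y:y+h,x:x+w],None,fx=5,fy=5,interpolation=cv2.INTER_CUBIC)
a=f(118,148,80,110);b=f(268,172,80,110)
o=np.hstack([a,b]);o=cv2.convertScaleAbs(o,alpha=1.4)
cv2.imwrite("pics/crop1.png",o)
```

```text
(no output)
```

View pics/crop1.png

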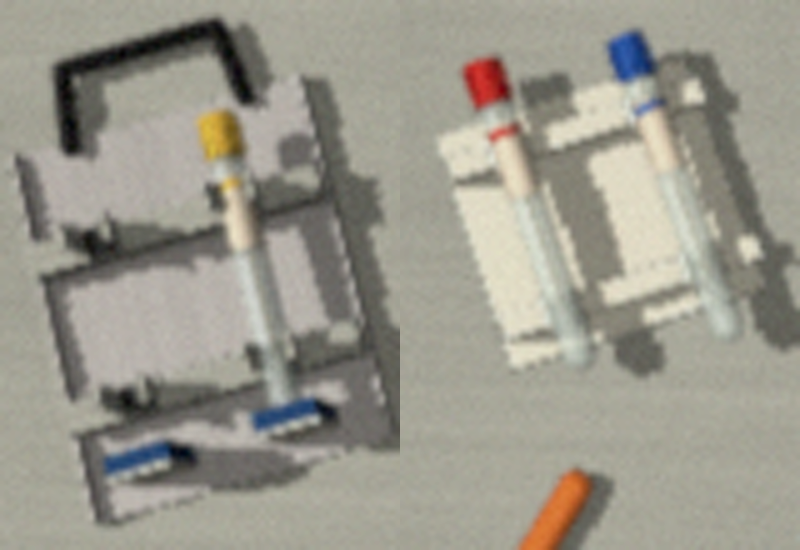

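Left crop: carrier with the yellow tube (cap end (216,112), hood (288,416)), free station's hood (140,460) and clips (92,240), (130,397). Right crop: the wanted red-capped tube, clear glass with label, cap end (484,62), foot tip (580,362). The choice is right.

```bash
cat > h.py <<'E'
import numpy as np
from rig import bot, imaging
def w(m,u,v,z):
    T=np.array(m["T"]); d=T[:3,:3]@[(u-m["cx"])/m["fx"],(v-m["cy"])/m["fy"],1]; p=T[:3,3]
    return p+d*(z-p[2])/d[2]
def px(m,P):
    T=np.array(m["T"]); q=T[:3,:3].T@(np.array(P)-T[:3,3]); return q[0]/q[2]*m["fx"]+m["cx"],q[1]/q[2]*m["fy"]+m["cy"]
E
python3 - <<'E'
from h import *
m=imaging.camera_model("top")
L=lambda u,v,z:w(m,117.6+u/5,147.6+v/5,z)
R=lambda u,v,z:w(m,267.6+(u-400)/5,171.6+v/5,z)
def show(n,a):print(n,np.round(a*1000,1))
c=R(484,62,.032);f=R(580,362,.032);show("redcap",c);show("redfoot",f)
d=c-f;print(np.linalg.norm(d),np.degrees(np.arctan2(d[1],d[0])));show("redmid",f+d/np.linalg.norm(d)*.075)
yc=L(216,112,.036);hy=L(288,414,.050);hf=L(138,458,.050)
show("ycap",yc);show("hoody",hy);show("hoodf",hf)
d=yc-hy;print("yel ang",np.degrees(np.arctan2(d[1],d[0])));e=hf-hy;print("hood ang-90",np.degrees(np.arctan2(e[1],e[0]))-90,np.linalg.norm(e))
for n,u,v in(("clipcap",92,240),("clipfoot",130,397)):show(n,L(u,v,.045))
E
```

```text
redcap [ 595.  -111.8   32. ]
redfoot [ 453.  -158.8   32. ]
0.1496202680860622 18.28842440614274
redmid [ 524.2 -135.2   32. ]
ycap [621.2 189.2  36. ]
hoody [475.3 139.6  50. ]
hoodf [453.3 207.2  50. ]
yel ang 18.776315853350656
hood ang-90 18.00664121722214 0.0711115769165616
clipcap [555.1 240.2  45. ]
clipfoot [481.5 215.2  45. ]
```

Emit:
drive_tool(deltas="87 377 -378 0 0.55;87 377 -378 0 0.55;87 377 -378 0 0.55;87 377 -378 0 0.55;87 377 -378 0 0.55;87 377 -378 0 0.55;87 377 -378 0 0.55;87 377 -378 0 0.55;87 377 -378 0 0.55;87 377 -378 0 0.55;87 377 -378 0 0.55;87 377 -378 0 0.55")

```text
time_s: 1.3
position: [0.5251, 0.2263, 0.2223]
tcp_rot: [[-0.952, -0.307, 0.003], [-0.307, 0.952, -0.001], [-0.003, -0.002, -1.0]]
force: [0.5, -0.2, 0.1]
opening: 0.995
grasp_force: 0.0
```

Run:
```python
from h import *
import cv2
s=bot.read_state();m=imaging.camera_model("wrist")
im=imaging.capture("wrist");cv2.imwrite("pics/w1.png",cv2.resize(cv2.convertScaleAbs(im[:,:,::-1],alpha=1.3),(768,576),interpolation=cv2.INTER_CUBIC))
np.save("w1.npy",m)
print(s["time_s"],s["position"],np.round(s["tcp_rot"],3).tolist(),s["force"],s["joint_positions"]);print(np.round(m["T"],3).tolist(),m["fx"])
```

```text
1.3 [0.52508203 0.22628906 0.22229829] [[-0.952, -0.307, 0.003], [-0.307, 0.952, -0.001], [-0.003, -0.002, -1.0]] [ 0.48984717 -0.18180996  0.0997674 ] [ 12.17455697  26.06757604  90.00182452  -0.11191923  63.76134286
 -95.66070696]
[[-0.308, 0.916, 0.257, 0.454], [0.951, 0.297, 0.083, 0.205], [-0.0, 0.27, -0.963, 0.384], [0.0, 0.0, 0.0, 1.0]] 311.0181626610715
```

View pics/w1.png

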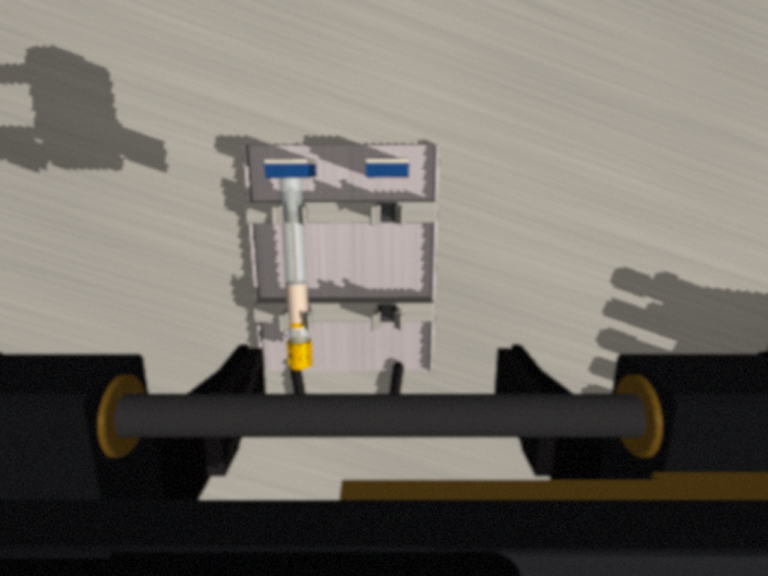

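The wrist view shows the carrier squarely: free hood at (387,168), free clips at (388,212) and (387,313), yellow tube from (291,180) to (299,368). I'll enlarge it to measure.

Run:
```python
import cv2
im=cv2.imread("pics/w1.png")[140:350,230:450]
cv2.imwrite("pics/w1c.png",cv2.resize(cv2.convertScaleAbs(im,alpha=1.3),None,fx=2.8,fy=2.8,interpolation=cv2.INTER_CUBIC))
```

```text
(no output)
```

View pics/w1c.png

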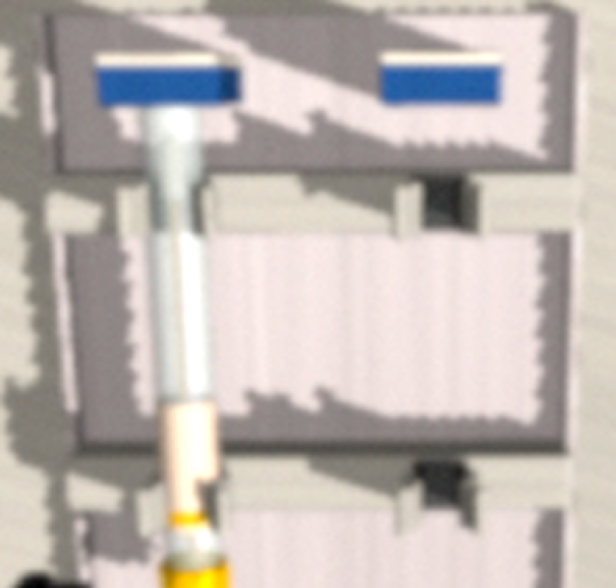

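Run:
```python
from h import *
m=np.load("w1.npy",allow_pickle=True).item()
C=lambda u,v,z:w(m,(230+u/2.8)/1.5-.3,(140+v/2.8)/1.5-.3,z)*1000
h=C(441,85,.0503);h2=C(156,85,.0503)
print("hoods",h.round(1),h2.round(1))
e=h-h2;print(np.linalg.norm(e),"ang",np.degrees(np.arctan2(e[1],e[0]))-90)
for a in(((381,104),(501,104)),((381,66),(501,66))):
  p,q=C(*a[0],.0503),C(*a[1],.0503);print(np.linalg.norm(p-q),np.degrees(np.arctan2(*(q-p)[1::-1]))-90)
c1=C(441,200,.048);c2=C(440,485,.048);print("clips",c1.round(1),c2.round(1),np.linalg.norm(c2-c1),np.degrees(np.arctan2(*(c2-c1)[1::-1])))
y1=C(177,150,.036);y2=C(190,450,.036);print("yel",np.degrees(np.arctan2(*(y2-y1)[1::-1])))
# bars edges on deck
for a,b,z in(((60,172),(570,172),.024),((85,445),(565,445),.024)):
  p,q=C(*a,z),C(*b,z);print("bar",np.degrees(np.arctan2(*(q-p)[1::-1]))-90,p.round(1),q.round(1))
for A in(18.,18.3):
  t=np.radians(A);u=np.array([np.cos(t),np.sin(t)]);n=np.array([-u[1],u[0]])
  print(A,"seat from hood",h[:2]+71*u,"from clips",(c1+c2)[:2]/2, "yel perp", (y1[:2]-h[:2])@n,(y2[:2]-h[:2])@n)
```

```text
hoods [453.2 210.6  50.3] [474.9 143.8  50.3]
70.22102488775059 ang 17.964538747337457
29.67617130790533 17.964921171000015
29.45205192603362 17.964159211846564
clips [479.9 219.5  48. ] [552.  242.9  48. ] 75.76686424843882 18.013911427153257
yel 17.62929822991246
bar 17.9663140198531 [506.5 120.1  24. ] [463.9 251.3  24. ]
bar 17.972315741004223 [579.  145.1  24. ] [536.6 275.9  24. ]
18.0 seat from hood [520.73413894 232.57555802] from clips [515.95442055 231.18152946] yel perp -68.4423643936879 -68.96745846384071
18.3 seat from hood [520.6183352  232.92881579] from clips [515.95442055 231.18152946] yel perp -68.5267979709375 -69.47682293607477
```

Emit:
drive_tool(deltas="50 40 -366 0 0;50 40 -366 0 0;50 40 -366 0 0;50 40 -366 0 0;50 40 -366 0 0;50 40 -366 0 0;50 40 -366 0 0;50 40 -366 0 0;50 40 -366 0 0;50 40 -366 0 0")

```text
time_s: 2.35
position: [0.5597, -0.1337, 0.2221]
tcp_rot: [[-0.95, -0.313, -0.002], [-0.313, 0.95, 0.002], [0.001, 0.003, -1.0]]
force: [-0.8, 0.4, 0.3]
opening: 0.579
grasp_force: 0.0
```

Run:
```python
from h import *
import cv2
s=bot.read_state();m=imaging.camera_model("wrist")
im=imaging.capture("wrist");b=cv2.convertScaleAbs(im[:,:,::-1],alpha=1.6);cv2.imwrite("pics/w2raw.png",b)
np.save("w2.npy",m)
print(s["time_s"],s["position"],s["force"])
p=px(m,[.524,-.135,.032]);print(p)
x,y=int(p[0])-70,int(p[1])-80
x=max(x,0);y=max(y,0);print(x,y)
cv2.imwrite("pics/w2.png",cv2.resize(b[y:y+140,x:x+150],None,fx=4,fy=4,interpolation=cv2.INTER_CUBIC))
```

```text
2.35 [ 0.55966582 -0.13367992  0.22206392] [-0.81309459  0.44195743  0.34084427]
(np.float64(259.25342529214794), np.float64(149.7605685933642))
189 69
```

View pics/w2.png

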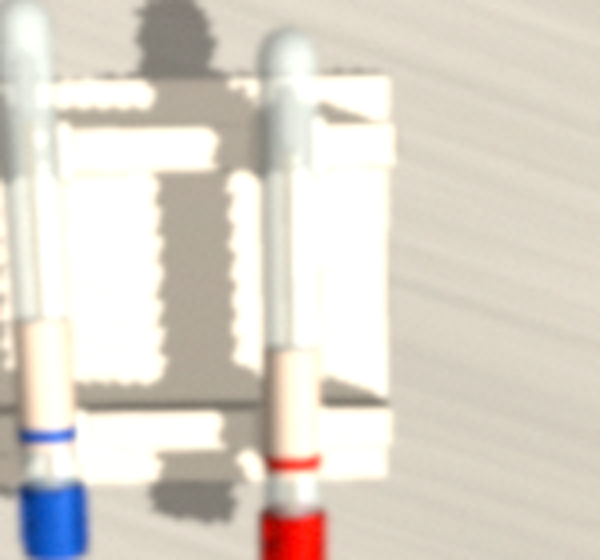

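The crop shows the red tube: foot tip (288,25), axis through (287,100) and (293,470), cap rim at (292,511).

Run:
```python
from h import *
m=np.load("w2.npy",allow_pickle=True).item()
C=lambda u,v,z:w(m,189+u/4-.4,69+v/4-.4,z)*1000
f=C(287,25,.032);a=C(287.5,100,.032);b=C(293,470,.032);c=C(293,511,.036)
print(f,a,b,c,np.linalg.norm(c[:2]-f[:2]))
d=(b-a)[:2];d/=np.linalg.norm(d);print("ang",np.degrees(np.arctan2(d[1],d[0])))
mid=f[:2]+75*d;print("mid",mid,"grip -17",mid-17*d, "mid from cap rim",c[:2]-57*d)
```

```text
[ 449.01990989 -159.08087816   32.        ] [ 466.79518732 -152.92136376   32.        ] [ 562.79058366 -118.72457685   32.        ] [ 573.48846977 -115.22146071   36.        ] 131.96996210604823
ang 19.607608123519206
mid [ 519.67087746 -133.91262869] grip -17 [ 503.65665814 -139.61743191] mid from cap rim [ 519.79373441 -134.34933031]
```

Emit:
drive_tool(deltas="40 -56 -4 -50 0.015;40 -56 -4 -100 0.015;40 -56 -4 -140 0.015;40 -56 -4 -160 0.015;40 -56 -4 -160 0.015;40 -56 -4 -160 0.015;40 -56 -4 -160 0.015")

```text
time_s: 3.1
position: [0.5062, -0.1394, 0.0644]
tcp_rot: [[-0.944, -0.329, 0.003], [-0.329, 0.944, -0.002], [-0.003, -0.003, -1.0]]
force: [0.9, -0.3, 0.8]
opening: 0.463
grasp_force: 0.0
```

Emit:
drive_tool(deltas="40 -1 0 -25 0;40 -1 0 -50 0;40 -1 0 -50 0;40 -1 0 -50 0;10 -1 0 -50 0;10 -1 0 -50 0;10 -1 0 -50 0;10 -1 0 -50 0;10 -1 0 -50 0;10 -1 0 -50 0")

```text
time_s: 4.1
position: [0.5052, -0.1415, 0.0134]
tcp_rot: [[-0.945, -0.327, 0.004], [-0.327, 0.945, -0.003], [-0.003, -0.004, -1.0]]
force: [0.2, -5.5, 5.2]
opening: 0.175
grasp_force: 30.0
```

Emit:
drive_tool(deltas="10 0 -2 0 0;10 0 -2 10 0;10 0 -2 40 0;10 0 -2 90 0;10 0 -2 140 0;10 0 -2 170 0;10 0 -2 170 0;10 0 -2 170 0")

```text
time_s: 4.9
position: [0.5026, -0.1408, 0.1829]
tcp_rot: [[-0.945, -0.327, -0.001], [-0.327, 0.945, 0.001], [0.0, 0.001, -1.0]]
force: [-0.3, -0.6, -0.4]
opening: 0.175
grasp_force: 30.0
```

Run:
```python
from h import *
import cv2
s=bot.read_state();m=imaging.camera_model("wrist")
im=imaging.capture("wrist");b=cv2.convertScaleAbs(im[:,:,::-1],alpha=1.5)
np.save("w3.npy",m)
P=np.array(s["position"])+19e-3*np.array([0,0,1]);u=-np.array(s["tcp_rot"])[:,0]
print(s["time_s"],s["position"],s["force"],s["opening"])
for k in(-58,-20,0,40,74,96):print(k,np.round(px(m,P+u*k/1000),1))
cv2.imwrite("pics/w3.png",cv2.resize(b[60:340,100:412],None,fx=2.1,fy=2.1,interpolation=cv2.INTER_CUBIC))
```

```text
4.9 [ 0.50261885 -0.1408271   0.18288407] [-0.34446157 -0.64944808 -0.39701067] 0.17501721263426923
-58 [248.6 148.9]
-20 [248.8 227. ]
0 [248.9 264.1]
40 [249.1 331.1]
74 [249.2 381.8]
96 [249.3 411.9]
```

View pics/w3.png

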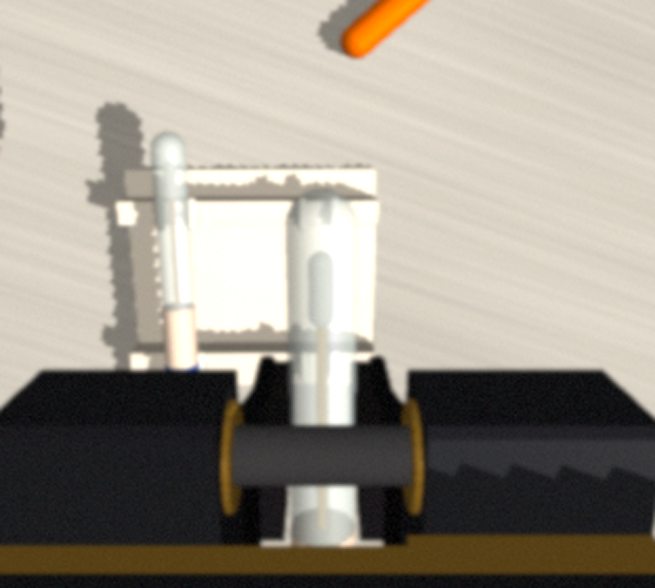

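The held tube's axis appears at raw column 252, where the model predicts 249. The wrist camera therefore has a sideways bias of about 2 mm, which agrees with the top camera. I take the seat as (521, 230) at 18.0°.

Emit:
drive_tool(deltas="10 18 371 0 -0.019;10 18 371 0 -0.019;10 18 371 0 -0.019;10 18 371 0 -0.019;10 18 371 0 -0.019;10 18 371 0 -0.019;10 18 371 0 -0.019;10 18 371 0 -0.019;10 18 371 -50 -0.019;10 18 371 -100 -0.019;10 18 371 -110 -0.019;10 18 371 -110 -0.019")

```text
time_s: 6.15
position: [0.5186, 0.2286, 0.0694]
tcp_rot: [[-0.951, -0.309, -0.009], [-0.309, 0.951, -0.002], [0.009, 0.001, -1.0]]
force: [-0.7, 0.7, -0.4]
opening: 0.177
grasp_force: 30.0
```

Emit:
drive_tool(deltas="10 0 0 0 0;10 0 0 0 0")

```text
time_s: 6.35
position: [0.5232, 0.2294, 0.0746]
tcp_rot: [[-0.951, -0.309, 0.004], [-0.309, 0.951, 0.001], [-0.004, -0.0, -1.0]]
force: [0.4, 0.6, 0.1]
opening: 0.169
grasp_force: 30.0
```

Run:
```python
from h import *
import cv2
s=bot.read_state()
print(s["time_s"],s["position"],s["force"])
o=[]
for n in("top","scene"):
    m=imaging.camera_model(n);im=imaging.capture(n)
    c=px(m,[.521,.23,.05]);x,y=int(c[0])-45,int(c[1])-50
    print(n,x,y)
    o.append(cv2.resize(cv2.convertScaleAbs(im[y:y+130,x-20:x+80,::-1],alpha=1.4),None,fx=4,fy=4,interpolation=cv2.INTER_CUBIC))
cv2.imwrite("pics/a1.png",np.hstack(o))
```

```text
6.35 [0.52321982 0.22938051 0.07458551] [0.39368706 0.59989914 0.1239716 ]
top 93 159
scene 351 219
```

View pics/a1.png

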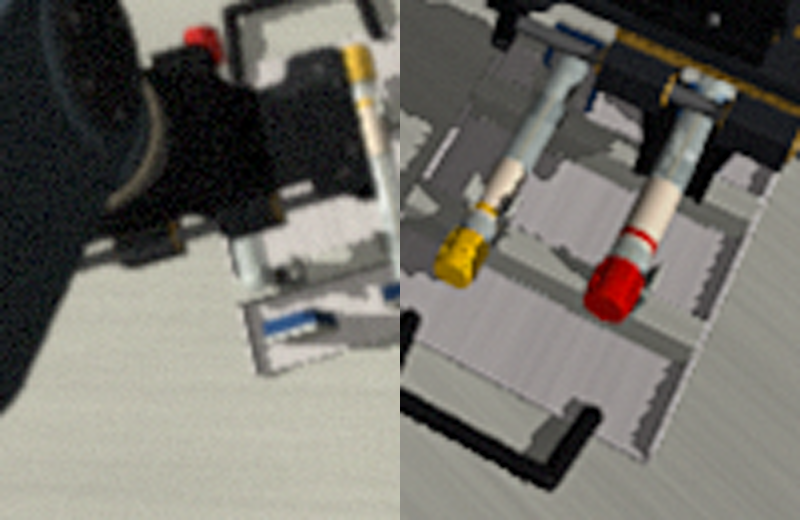

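The scene view shows the red tube held parallel to the yellow one, above the free station. Next I lower it to just above the lips.

Emit:
drive_tool(deltas="10 0 0 -20 0;10 0 0 -38 0;10 0 0 -38 0;10 0 0 -38 0;10 0 0 -38 0")

```text
time_s: 6.95
position: [0.5225, 0.2295, 0.0359]
tcp_rot: [[-0.951, -0.309, 0.002], [-0.309, 0.951, 0.001], [-0.002, -0.0, -1.0]]
force: [-0.3, -0.4, -0.4]
opening: 0.174
grasp_force: 30.0
```

Emit:
drive_tool(deltas="10 0 0 -2 0;10 0 0 -4 0;10 0 0 -4 0;10 0 0 -4 0")

```text
time_s: 7.35
position: [0.5221, 0.2298, 0.031]
tcp_rot: [[-0.951, -0.309, 0.001], [-0.309, 0.951, 0.001], [-0.002, 0.0, -1.0]]
force: [-0.8, 1.9, 3.3]
opening: 0.175
grasp_force: 30.0
```

Emit:
drive_tool(deltas="10 0 1 0 0;10 0 1 -1 0;10 0 1 -2 0;10 0 1 -2 0")

```text
time_s: 7.75
position: [0.5219, 0.2303, 0.0292]
tcp_rot: [[-0.951, -0.309, 0.001], [-0.309, 0.951, 0.0], [-0.001, -0.0, -1.0]]
force: [-0.4, 1.6, 6.8]
opening: 0.178
grasp_force: 30.0
```

Emit:
drive_tool(deltas="10 0 0.5 -1 0;10 0 0.5 -2 0;10 0 0.5 -2 0")

```text
time_s: 8.05
position: [0.5221, 0.2306, 0.0279]
tcp_rot: [[-0.951, -0.309, 0.001], [-0.309, 0.951, -0.0], [-0.001, -0.001, -1.0]]
force: [-1.2, -0.1, 10.9]
opening: 0.172
grasp_force: 30.0
```

Emit:
drive_tool(deltas="10 0 0 -1 0;10 0 0 -2 0;10 0 0 -2 0")

```text
time_s: 8.35
position: [0.5224, 0.2307, 0.026]
tcp_rot: [[-0.951, -0.309, 0.002], [-0.309, 0.951, 0.0], [-0.002, -0.001, -1.0]]
force: [-0.2, -0.5, 11.6]
opening: 0.172
grasp_force: 30.0
```

Emit:
drive_tool(deltas="10 0 0 -1 0;10 0 0 -2 0;10 0 0 -2 0")

```text
time_s: 8.65
position: [0.5225, 0.2307, 0.0232]
tcp_rot: [[-0.951, -0.309, 0.002], [-0.309, 0.951, 0.0], [-0.002, -0.001, -1.0]]
force: [0.6, 0.5, 5.2]
opening: 0.176
grasp_force: 30.0
```

Emit:
drive_tool(deltas="10 0 0 -1 0;10 0 0 -1 0")

```text
time_s: 8.85
position: [0.5222, 0.2307, 0.0214]
tcp_rot: [[-0.951, -0.309, 0.001], [-0.309, 0.951, 0.0], [-0.001, -0.0, -1.0]]
force: [2.0, 0.4, 0.6]
opening: 0.177
grasp_force: 30.0
```

Past the lips. I keep going down onto the rails, in small steps.

Emit:
drive_tool(deltas="10 0 0 -1 0;10 0 0 -2 0;10 0 0 -2 0")

```text
time_s: 9.15
position: [0.5215, 0.2306, 0.0187]
tcp_rot: [[-0.951, -0.309, -0.0], [-0.309, 0.951, -0.0], [0.0, -0.0, -1.0]]
force: [2.4, 0.6, -4.4]
opening: 0.172
grasp_force: 30.0
```

Emit:
drive_tool(deltas="10 0 0 -1 0;10 0 0 -2 0;10 0 0 -2 0")

```text
time_s: 9.45
position: [0.5211, 0.2305, 0.0173]
tcp_rot: [[-0.951, -0.309, -0.001], [-0.309, 0.951, -0.001], [0.001, -0.0, -1.0]]
force: [0.6, -1.6, -2.8]
opening: 0.172
grasp_force: 30.0
```

Emit:
drive_tool(deltas="10 0 0 -1 0;10 0 0 -2 0;10 0 0 -2 0")

```text
time_s: 9.75
position: [0.5211, 0.2304, 0.017]
tcp_rot: [[-0.951, -0.309, -0.0], [-0.309, 0.951, -0.001], [0.001, -0.0, -1.0]]
force: [-0.4, -3.3, 8.5]
opening: 0.174
grasp_force: 30.0
```

Emit:
drive_tool(deltas="10 0 0 -1 0;10 0 0 -1 0")

```text
time_s: 9.95
position: [0.5212, 0.2305, 0.0169]
tcp_rot: [[-0.951, -0.309, -0.0], [-0.309, 0.951, -0.001], [0.0, -0.0, -1.0]]
force: [-2.4, -2.9, 13.9]
opening: 0.177
grasp_force: 30.0
```

Emit:
drive_tool(deltas="10 0 -0.5 -0.5 0;10 0 -0.5 -0.5 0;10 0 -0.5 -0.5 0")

```text
time_s: 10.25
position: [0.5212, 0.2304, 0.0168]
tcp_rot: [[-0.951, -0.309, 0.0], [-0.309, 0.951, 0.0], [-0.0, 0.0, -1.0]]
force: [-2.6, -2.1, 16.9]
opening: 0.172
grasp_force: 30.0
```

It is seated hard at 16.9 N and level. I relieve the vertical load before sliding.

Emit:
drive_tool(deltas="10 0 -0.5 1.5 0;10 0 -0.5 3 0;10 0 -0.5 3 0;10 0 -0.5 3 0")

```text
time_s: 10.65
position: [0.5211, 0.2302, 0.0171]
tcp_rot: [[-0.951, -0.309, -0.001], [-0.309, 0.951, 0.0], [0.001, 0.001, -1.0]]
force: [-0.9, 3.2, 4.2]
opening: 0.178
grasp_force: 30.0
```

Emit:
drive_tool(deltas="10 -1.9 -0.6 0.8 0;10 -3.8 -1.2 0.8 0;10 -5.7 -1.8 0.8 0;10 -7.6 -2.5 0.8 0;10 -9.5 -3.1 0.8 0;10 -9.5 -3.1 0.8 0")

```text
time_s: 11.25
position: [0.5115, 0.2266, 0.0176]
tcp_rot: [[-0.951, -0.309, -0.001], [-0.309, 0.951, -0.0], [0.001, 0.0, -1.0]]
force: [1.8, 3.7, -3.9]
opening: 0.176
grasp_force: 30.0
```

Emit:
drive_tool(deltas="10 -1.2 0.1 -0.8 0;10 -2.1 -0.2 -0.8 0;10 -3.1 -0.5 -0.8 0;10 -3.1 -0.5 -0.8 0")

```text
time_s: 11.65
position: [0.5091, 0.2261, 0.0173]
tcp_rot: [[-0.951, -0.309, 0.001], [-0.309, 0.951, 0.0], [-0.0, -0.0, -1.0]]
force: [2.3, 4.2, 0.1]
opening: 0.173
grasp_force: 30.0
```

Emit:
drive_tool(deltas="10 -1 -0.3 0 0;10 -1 -0.3 0 0")

```text
time_s: 11.85
position: [0.5081, 0.2258, 0.0172]
tcp_rot: [[-0.951, -0.309, 0.0], [-0.309, 0.951, 0.0], [-0.0, -0.0, -1.0]]
force: [2.4, 2.8, 1.2]
opening: 0.171
grasp_force: 30.0
```

Emit:
drive_tool(deltas="10 -0.5 -0.1 0 0;10 -1 -0.3 0 0;10 -1 -0.3 0 0")

```text
time_s: 12.15
position: [0.5072, 0.2256, 0.0172]
tcp_rot: [[-0.951, -0.309, 0.001], [-0.309, 0.951, 0.0], [-0.0, -0.0, -1.0]]
force: [2.4, 3.2, 1.3]
opening: 0.174
grasp_force: 30.0
```

Emit:
drive_tool(deltas="10 -0.5 -0.1 0 0;10 -1 -0.3 0 0;10 -1 -0.3 0 0")

```text
time_s: 12.45
position: [0.506, 0.2252, 0.0171]
tcp_rot: [[-0.951, -0.309, 0.0], [-0.309, 0.951, -0.0], [-0.0, -0.0, -1.0]]
force: [3.2, 4.2, 1.6]
opening: 0.166
grasp_force: 30.0
```

Emit:
drive_tool(deltas="10 -0.5 -0.2 0 0;10 -0.5 -0.2 0 0;10 -0.5 -0.2 0 0")

```text
time_s: 12.75
position: [0.5055, 0.2251, 0.0171]
tcp_rot: [[-0.951, -0.309, 0.0], [-0.309, 0.951, 0.0], [-0.0, -0.0, -1.0]]
force: [3.6, 3.1, 1.6]
opening: 0.173
grasp_force: 30.0
```

Emit:
drive_tool(deltas="10 -0.5 -0.2 0 0;10 -0.5 -0.2 0 0;10 -0.5 -0.2 0 0")

```text
time_s: 13.05
position: [0.505, 0.2249, 0.0171]
tcp_rot: [[-0.951, -0.309, 0.0], [-0.309, 0.951, 0.0], [-0.0, 0.0, -1.0]]
force: [2.9, 4.5, 1.8]
opening: 0.172
grasp_force: 30.0
```

Emit:
drive_tool(deltas="10 -0.5 -0.2 0 0;10 -0.5 -0.2 0 0;10 -0.5 -0.2 0 0")

```text
time_s: 13.35
position: [0.5045, 0.2247, 0.0171]
tcp_rot: [[-0.951, -0.309, 0.0], [-0.309, 0.951, 0.0], [-0.0, 0.0, -1.0]]
force: [3.7, 3.5, 3.4]
opening: 0.175
grasp_force: 30.0
```

Emit:
drive_tool(deltas="10 -0.5 -0.2 0 0;10 -0.5 -0.2 0 0;10 -0.5 -0.2 0 0")

```text
time_s: 13.65
position: [0.5043, 0.2246, 0.0171]
tcp_rot: [[-0.951, -0.309, 0.001], [-0.309, 0.951, 0.0], [-0.001, 0.0, -1.0]]
force: [3.7, 3.5, 2.2]
opening: 0.17
grasp_force: 30.0
```

Emit:
drive_tool(deltas="10 -0.5 -0.2 0 0;10 -0.5 -0.2 0 0;10 -0.5 -0.2 0 0")

```text
time_s: 13.95
position: [0.5042, 0.2246, 0.0171]
tcp_rot: [[-0.951, -0.309, 0.002], [-0.309, 0.951, 0.001], [-0.002, 0.0, -1.0]]
force: [3.4, 4.0, 0.5]
opening: 0.169
grasp_force: 30.0
```

Run:
```python
from h import *
s=bot.read_state();print(s["time_s"],s["position"],s["force"])
```

```text
13.95 [0.50424802 0.22462616 0.01713062] [3.43923184 4.04530196 0.46663965]
```

Emit:
drive_tool(deltas="10 -0.5 -0.2 0 0;10 -0.5 -0.2 0 0;10 -0.5 -0.2 0 0")

```text
time_s: 14.25
position: [0.5042, 0.2246, 0.0172]
tcp_rot: [[-0.951, -0.309, 0.003], [-0.309, 0.951, 0.001], [-0.003, 0.0, -1.0]]
force: [4.1, 5.1, -0.6]
opening: 0.174
grasp_force: 30.0
```

Emit:
drive_tool(deltas="10 -0.5 -0.2 0 0;10 -0.5 -0.2 0 0;10 -0.5 -0.2 0 0")

```text
time_s: 14.55
position: [0.5042, 0.2246, 0.0172]
tcp_rot: [[-0.951, -0.309, 0.004], [-0.309, 0.951, 0.001], [-0.004, 0.0, -1.0]]
force: [6.1, 6.3, -0.3]
opening: 0.173
grasp_force: 30.0
```

The position has stopped at x=504.2 and the axial force rose from about 4 N to 7.8 N. The foot bears on the toe plate with about 3.5 N. I release it and lift away.

Emit:
drive_tool(deltas="10 -0.2 0.8 0 0;10 -0.2 0.8 0 0;40 -0.2 0.8 0 0;40 -0.2 0.8 0 0;40 -0.2 0.8 0 0;40 -0.2 0.8 0 0;40 -0.2 0.8 20 0;40 -0.2 0.8 60 0;40 -0.2 0.8 110 0;40 -0.2 0.8 160 0;40 -0.2 0.8 200 0;40 -0.2 0.8 200 0")

```text
time_s: 15.75
position: [0.5036, 0.2247, 0.2222]
tcp_rot: [[-0.951, -0.31, 0.007], [-0.31, 0.951, 0.001], [-0.007, -0.002, -1.0]]
force: [0.4, -0.5, -0.3]
opening: 0.459
grasp_force: 0.0
```

Emit:
drive_tool(deltas="40 0 -250 0 0;40 0 -250 0 0;40 0 -250 0 0;40 0 -250 0 0;40 0 -250 0 0;40 0 -250 0 0;40 0 -250 0 0")

```text
time_s: 16.45
position: [0.4998, -0.026, 0.2155]
tcp_rot: [[-0.952, -0.306, -0.006], [-0.306, 0.952, 0.002], [0.005, 0.003, -1.0]]
force: [-0.3, 1.0, 0.1]
opening: 0.457
grasp_force: 0.0
```

Run:
```python
from h import *
import cv2
s=bot.read_state();print(s["time_s"],s["position"],s["force"],s["opening"])
o=[]
for n in("top","scene"):
    m=imaging.camera_model(n);im=imaging.capture(n)
    c=px(m,[.521,.2,.04]);x,y=int(c[0])-50,int(c[1])-60
    o.append(cv2.resize(cv2.convertScaleAbs(im[y:y+120,x:x+100,::-1],alpha=1.4),None,fx=4,fy=4,interpolation=cv2.INTER_CUBIC))
cv2.imwrite("pics/end.png",np.hstack(o))
```

```text
16.45 [ 0.49977911 -0.02601554  0.21550354] [-0.26942656  0.98306379  0.09638673] 0.4569315014246222
```

View pics/end.png

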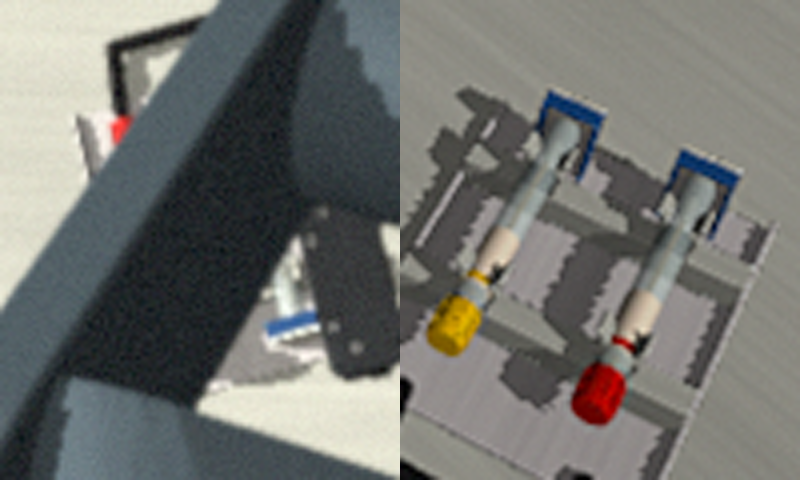

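The scene view shows the red tube, cap at (600,392) and foot under the hood at (700,190), lying exactly like the yellow one. Both clips are round it and the gripper is clear.

Emit:
drive_tool(deltas="40 0 0 0 0;40 0 0 0 0;40 0 0 0 0")

```text
time_s: 16.85
position: [0.5021, -0.0241, 0.217]
tcp_rot: [[-0.95, -0.311, -0.0], [-0.311, 0.95, 0.0], [0.0, 0.0, -1.0]]
force: [-0.3, 0.0, 0.1]
opening: 0.457
grasp_force: 0.0
```

```bash
python3 -c "
from rig import bot
print(bot.hand_in())"
```

```text
the job is handed in; nothing more can be done
None
```

I pressed the red-capped tube home in both clips with about 17 N, slid it under the hood until its foot bore on the toe plate at roughly 3.5 N above the sliding force, released it, and handed the job in at about 17 s; no verdict was returned.

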